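Swing the indexed bench magnifier over the petri dish and relock it

ROBOT

A 6-joint arm with a two-finger parallel gripper is mounted at the origin on a cart in front of the work surface, level with it; the furniture and walls round the work are solid. World frame = base frame: x ahead of the robot, y to its left, z up, the work surface at z = 0. Lengths are in m, angles in rad, forces in N, time in s.
With the tool pointing down it reaches from about 0.4 to 0.925 m from the base axis. Payload 3.4 kg.
Tool frame: the origin (TCP) lies on the mounting face of the last link; the fingertips stand 173 mm ahead of it and the grasp point (between the pads) lies 155 mm ahead of it; z points along the fingers, y is the line along which they close (so a half turn about z gives the same grasp; the last joint's range is limited). The gripper opens to 85 mm and grips with 20 to 120 N. Pads are 22 mm wide; open, the fingers measure 114 mm over their backs; the gripper's body (76 mm by 85 mm) begins 54 mm behind the grasp point. The pads swing forward as they close: fully open they stand 13 mm farther back than shut.
Start: joints at [-1.306, 0.307, 1.506, -0, 1.328, -0.073], TCP at [0.191, -0.543, 0.405] pointing down, gripper open.
Joint ranges: [-3.12, 3.12], [-1.05, 2.28], [0.14, 2.33], [-1.42, 4.57], [0.1, 2.73], [-2.68, 2.68]. Speed limits (rad/s): [2.57, 2.57, 3.14, 3.14, 3.14, 3.14].

INTERFACE

Orientations are given as [roll, pitch, yaw] about the fixed x, y, z axes, in that order (R = Rz(yaw) Ry(pitch) Rx(roll)).
In Python, from bench import env, cam, readout gives the robot as it stands (env), with the cameras (cam) and the readings (readout).
- The arm moves only by the tool jog_arm, called after "Request:" as a command line: name --argument value ..., lists and objects as JSON in quotes. Schema: {"type":"object","properties":{"plan":{"type":"string"},"aperture":{"type":"number"},"squeeze":{"type":"number"},"only":{"type":"string"},"quiet":{"type":"boolean"},"lines":{"type":"string"}},"required":["plan"],"additionalProperties":false}. plan is a string of 1 to 20 rows, parted by semicolons, with the numbers parted by commas; each row has 4 numbers: dx, dy, dz in m, then a turn about the tool's z in rad; each row is the pose to reach, as a shift and turn from the pose commanded when the call began, along the tool's axes at that moment; what a row does not reach only later rows make up. A row lasts 1/10 s, in which the tool goes at most 0.05 m and 0.15 rad, less where a joint would pass 70% of its speed; a pose out of reach is approached as far as the arm can. aperture is the opening from 0.0 (shut) to 1.0 (fully open), set as the call begins (left out keeps the last). The fingers move at their own pace and stop on an object; squeeze is the grip in N (left out, the last holds). Time passes only in rows, so rows that do not move let the fingers close. The tool returns the time, the measured TCP pose, the force, the opening and the grip force at its end. only (a regular expression) keeps the lines of the reply that match it, lines (a string "A,B") keeps lines A to B, and quiet returns only ok. Input that does not fit is refused with a message, and nothing moves.
- readout.state(): the state, without advancing time (a new reading comes with each control period).
- cam.get_image(name): name is "scene" or "top" or "wrist"; returns the picture (480x640x3 uint8, blue, green, red); there is no depth.
- cam.get_calibration(name): a dict with "K" (3x3 intrinsics, pixels), "T" (4x4, takes a point from camera to world coordinates); the wrist camera has in their place "hand_eye" (4x4, takes a point from camera to tool coordinates, whose origin is the TCP and whose axes are the flange's). Camera axes: x right, y down, z forward; pixel columns grow to the right and rows downward; lengths in m; the calibration is good to about 2 mm. A picture is of the moment at which its call begins: read the wrist's pose just before it. get_calibration takes no time and is no camera call.
- env.hand_in(): hands the job in; it is judged then, once.
The state is a dict: "time": time; "joint_pos": joint angles; "joint_vel": joint speeds; "joint_torque": joint torques, N m; "tcp_pos": TCP position; "ee_rot": TCP orientation; "ft_force": force on the tool from outside, world axes, zero at the start; "torque": the same for the moment, N m; "width": opening from 0.0 (shut) to 1.0 (fully open); "grasp_force": force on a finger pad.
Only numpy, scipy, OpenCV 4.12 (cv2) and the standard library are available. Lean on these libraries where they do the work, as an engineer would, in place of code of your own. Each camera call takes 0.05 s, during which the arm holds its last target. There are 200 camera calls.

TASK

Bring the bench magnifier over the petri dish so its colonies can be counted: pull up the plunger on the swing arm and twist it so that it stays out by itself, swing the arm until the lens stands over the petri dish, then twist the plunger back so that its pin drops fully home in that station's hole and the arm is locked there. Leave the dish and the other samples standing where they are, and let go of everything.

Things in the scene. Friction and masses are not known exactly. Their poses are not given: they have to be found in the camera images.
- stand: Magnifier stand, fixed to the counter: round grey base 170 mm across, steel post, and on it a round aluminium index plate 160 mm across, top 95 mm above the counter. Origin: centre of the base's underside, on the arm's vertical pivot axis. Five 13 mm holes lie in the plate 62 mm from the pivot and 30 degrees apart, the middle one towards the stand's -x: the arm's stations.
- swing_arm (a joint): Arm angle about the stand's z, rad, counterclockwise from above. At 0 (start, pin locked) the arm points to the stand's -x; stations at -1.047, -0.524, 0, 0.524, 1.047; stops at -1.25 and 1.25. Unlocked it turns with 0.12 N m of friction and stays where left. The pin has 1.5 mm play each way in a hole (1.4 degrees) and a round tip: it drops in within about 4 degrees of the station.
- bar_grip (a point): Middle of the free stretch of the arm's aluminium bar, 128 mm from the pivot, 107 mm above the counter: the bar is 22 mm wide, 14 mm high (100 to 114 mm up), to be gripped from above. Axes: x along the arm from lens to pivot, y across the bar, z up. The index plate ends 80 mm from the pivot; the black clamp of the lens (30 mm wide) starts 146 mm from it.
- lens (a point): Centre of the round magnifying lens at the arm's end, 215 mm from the pivot and 105 mm above the counter, in a white rim 114 mm across whose underside is 92 mm above the counter.
- plunger (a joint): Plunger lift, m: 0 = home (10 mm pin, 10 mm deep in the hole, arm locked), stop 0.016. It sits on the arm 62 mm from the pivot. A spring pulls it down, 6 N home, 10 N out. It turns only when lifted over 0.011; twisted, its cross key rests on the steel housing at a lift of 0.011 to 0.012, pin clear of the plate. About 0.010 with the wing turned back: the pin is on solid plate, not at a hole.
- wing (a joint): Turn of the plunger's wing relative to the arm, rad, counterclockwise from above. 0 (start) = wing along the arm, key over its slot, plunger free to drop; 1.4 = stop, wing across the arm. Lifted and turned beyond about 0.8 it stays held out when let go. It drops when turned back to within about 0.2 of 0 and let go.
- wing_grip (a point): Centre of the black wing grip on top of the plunger: a bar 60 mm long, 14 mm wide, 24 mm high, to be gripped across its 14 mm. When home it is 180 mm above the counter (166 to 190 mm; the 30 mm square housing below ends at 150 mm); it rises with the plunger. Axes: x along the wing, z up (x along the arm, lens to pivot, when the wing is at 0).
- petri_dish: Flat round petri dish with pale agar, 61 mm across and 16 mm high, the only flat dish at the stand. It lies on the counter under one of the four outer stations (arm at about plus or minus 0.524 or 1.047 rad), within 10 mm of the point under the lens there. Origin: centre of its underside.
- beaker: Clear plastic beaker, 54 mm across, 70 mm high, on the counter under another station. Origin: centre of its underside.
- sample_cup: Clear sample cup with screw lid, 58 mm across, 70 mm high, on the counter under another station. Origin: centre of its underside.
- reagent_bottle: Small brown reagent bottle with a cap, 36 mm across, 72 mm high, on the counter under another station. Origin: centre of its underside.

How it is judged:
By the outcome, as a careful person would: the job done as asked, in the order asked, and still so for the second after the job is handed in, with the robot touching nothing.
It also fails if it takes over 62 s, if anything falls off the work surface, if the arm or the gripper's body presses on something with over 40 N, if the wrist force passes 120 N, or if a joint passes its speed limit or range.

## Working session

There is one attempt and no reset: what is moved stays moved. The work goes in short steps, Python scripts to look and compute and a tool call to move; the robot and the scene stay as the last step left them, time stands still between calls to the robot, and variables do not carry over. Pictures are saved under pics/ and viewed, at most 13 in all, crops included, and the job is handed in when it is done.

```bash
ls; mkdir -p pics
```

Run:
```python
from bench import env, cam, readout
import cv2,numpy as np
np.set_printoptions(precision=4,suppress=True)
s=readout.state();print(s)
for n in("scene","top"):
    cv2.imwrite(f"pics/{n}0.png",cam.get_image(n));c=cam.get_calibration(n);print(n,c["K"],c["T"])
print(cam.get_calibration("wrist"))
```

```text
bench.py
pics
{'time': 0.0, 'joint_pos': array([-1.3065,  0.3076,  1.5077,  0.    ,  1.3284, -0.0735]), 'joint_vel': array([-0.001 , -0.001 ,  0.0016,  0.0014, -0.0011,  0.0002]), 'joint_torque': array([  0.0024, -45.755 , -25.1919,   0.0002,   0.013 ,  -0.    ]), 'tcp_pos': array([ 0.1905, -0.5422,  0.4038]), 'ee_rot': array([-3.1395, -0.0002,  0.3378]), 'ft_force': array([-0.3739, -0.0075,  0.125 ]), 'torque': array([ 0.0209, -0.0278, -0.0072]), 'grasp_force': 0.0, 'width': 0.9968657791212433}
scene [[438.4698   0.     313.5432]
 [  0.     438.4698 239.8572]
 [  0.       0.       1.    ]] [[-0.8991 -0.3038  0.3152  0.2612]
 [-0.4377  0.6345 -0.637   0.5271]
 [-0.0064 -0.7107 -0.7034  0.7302]
 [ 0.      0.      0.      1.    ]]
top [[475.3251   0.     324.7876]
 [  0.     475.3251 243.5025]
 [  0.       0.       1.    ]] [[ 0.0177 -0.999   0.0409  0.5015]
 [-0.9994 -0.0188 -0.0274  0.0199]
 [ 0.0281 -0.0404 -0.9988  1.0689]
 [ 0.      0.      0.      1.    ]]
{'K': array([[428.4001,   0.    , 316.2209],
       [  0.    , 428.4001, 233.0675],
       [  0.    ,   0.    ,   1.    ]]), 'hand_eye': array([[ 0.0005, -0.953 , -0.303 ,  0.078 ],
       [ 1.    ,  0.0006, -0.    ,  0.0003],
       [ 0.0002, -0.303 ,  0.953 ,  0.0307],
       [ 0.    ,  0.    ,  0.    ,  1.    ]])}
```

View pics/top0.png

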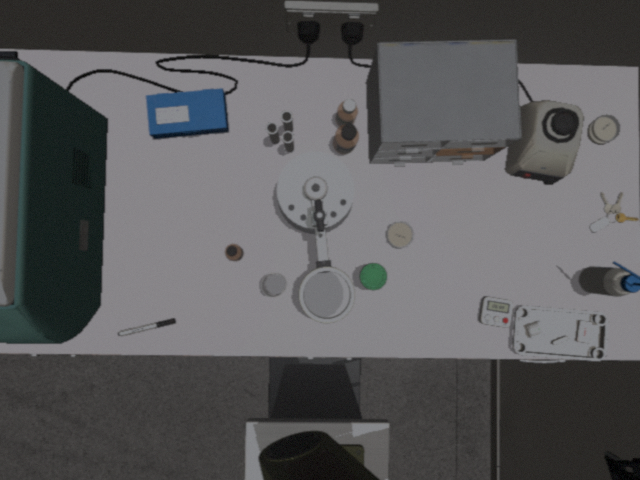

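View pics/scene0.png

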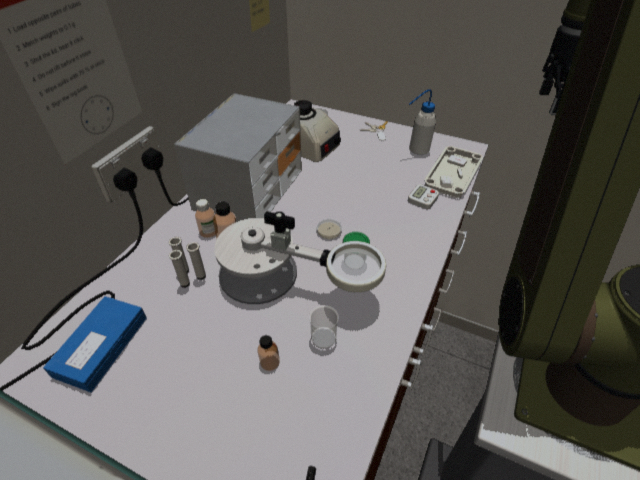

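Top view: the stand hub is near (316,188), the black wing near (319,214), the lens near (326,294), the dish near (400,235), the green-lidded cup near (372,276), the beaker near (274,284) and the bottle near (233,253). The scene view agrees, with the wing standing on the arm near (279,220).

Create h.py:
```python
import cv2,numpy as np
from bench import env, cam, readout
from scipy.spatial.transform import Rotation as R
np.set_printoptions(precision=4,suppress=True)
def ray(n,uv,z,T=None):
    c=cam.get_calibration(n);T=c["T"] if T is None else T
    d=T[:3,:3]@np.linalg.inv(c["K"])@[uv[0],uv[1],1];return T[:3,3]+d*(z-T[2,3])/d[2]
def wristT():
    s=readout.state();T=np.eye(4);T[:3,:3]=R.from_euler('xyz',s["ee_rot"]).as_matrix();T[:3,3]=s["tcp_pos"]
    return T@cam.get_calibration("wrist")["hand_eye"]
```

Run:
```python
from h import *
im=cv2.imread("pics/top0.png");g=cv2.cvtColor(im,cv2.COLOR_BGR2GRAY)
# dark parts
m=(g<50).astype(np.uint8);n,l,st,c=cv2.connectedComponentsWithStats(m)
for i in range(1,n):
    if 15<st[i,4]<3000 and 150<c[i][1]<310 and 220<c[i][0]<420:print("dark",st[i],c[i],ray("top",c[i],.19))
big=cv2.resize(g,None,fx=3,fy=3,interpolation=cv2.INTER_CUBIC)
for nm,(x,y),r0,r1,z in(("plate",(316,192),36,45,.095),("lens",(326,294),25,34,.105),("hub",(316,188),8,14,.12),("dish",(400,235),11,17,.016),("cup",(372,276),11,18,.07),("beaker",(274,284),9,16,.07)):
    w=r1+15;cr=big[3*(y-w):3*(y+w),3*(x-w):3*(x+w)]
    H=cv2.HoughCircles(cr,cv2.HOUGH_GRADIENT,1,20,param1=80,param2=15,minRadius=3*r0,maxRadius=3*r1)
    if H is None:print(nm,None);continue
    for h in H[0][:3]:
        uv=h[:2]/3+[x-w,y-w];p=ray("top",uv,z);print(nm,uv,"r m",h[2]/3/475*(1.069-z),p)
cv2.imwrite("pics/crop0.png",cv2.resize(im[150:320,215:425],None,fx=3.5,fy=3.5,interpolation=cv2.INTER_CUBIC))
```

```text
dark [316 201   6  10  34] [317.9706 205.3824] [0.6081 0.0097 0.19  ]
dark [316 220   7  11  23] [318.3913 225.7391] [0.5702 0.0083 0.19  ]
dark [227 247  10   9  65] [231.4923 250.8308] [0.5208 0.1673 0.19  ]
plate [315.5    190.8333] r m 0.07839846 [0.6496 0.0143 0.095 ]
lens [325.8333 293.1667] r m 0.052698668 [ 0.4405 -0.0104  0.105 ]
hub None
dish None
cup [372.8333 276.1667] r m 0.029934948 [ 0.4755 -0.1098  0.07  ]
beaker [272.8333 283.8333] r m 0.026569895 [0.456  0.0997 0.07  ]
```

View pics/crop0.png

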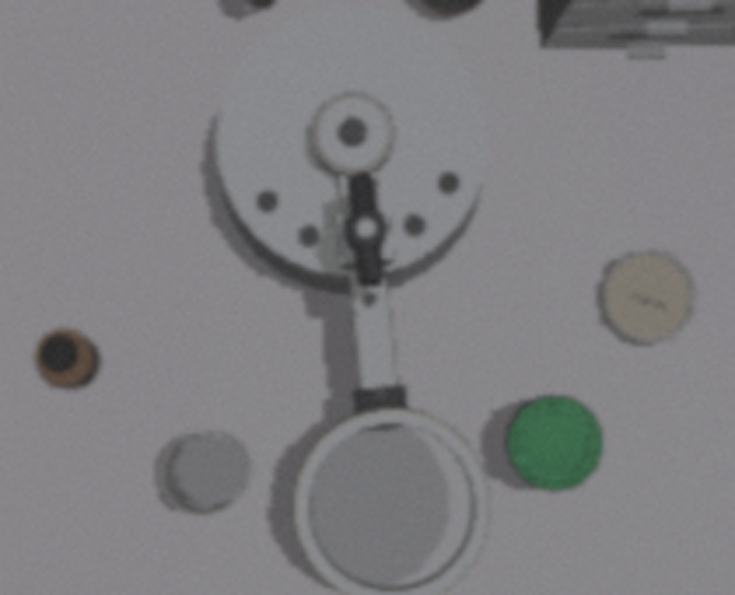

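The crop shows the wing centred at about (366,228), with four free holes at (267,202), (308,236), (414,226) and (449,183). The lens is at (390,498) and the dish at (647,297). I'll fit the stand pose from the holes and the lens.

Run:
```python
from h import *
from scipy.optimize import least_squares
f=lambda u,v:np.array([u,v])/3.5+[215,150]-0.36
H=[(267,202,-1.047),(308,236,-.524),(414,226,.524),(449,183,1.047)]
P=[ray("top",f(u,v),.095)[:2] for u,v,_ in H]
L=ray("top",f(390,498),.100)[:2]; W=ray("top",f(366,228),.19)[:2];B=ray("top",f(352,132),.12)[:2]
print("L",L,"W",W,"hub",B)
d=lambda a:-np.array([np.cos(a),np.sin(a)])
def res(q):
    r=[q[:2]+.062*d(q[2]+a)-p for p,(_,_,a) in zip(P,H)]
    r+=[q[:2]+.215*d(q[2])-L, q[:2]+.062*d(q[2])-W]
    return np.concatenate(r)
s=least_squares(res,[.65,.014,.1]);print(s.x,s.fun*1000)
c,y=s.x[:2],s.x[2]
print("wing",c+.062*d(y),"bar",c+.128*d(y))
D=ray("top",f(647,297),.010)[:2];v=c-D;print("dish",D,"ang",np.arctan2(v[1],v[0])-y,"r",np.hypot(*v))
for a in(.524,1.047):print(a,c+.215*d(y+a)-D)
s=readout.state();print(s['tcp_pos'],s['ee_rot'])
```

```text
L [ 0.4427 -0.011 ] W [0.5906 0.0071] hub [0.6528 0.0151]
[0.6526 0.0149 0.1224] [ 0.8785  0.2891  0.6623 -0.554   1.0729 -0.0031  0.5164  0.4607 -3.5528
 -0.3845  0.4226  0.1918]
wing [0.591  0.0073] bar [ 0.5255 -0.0008]
dish [ 0.5682 -0.1763] ang 1.0328851761076199 r 0.20895908954833609
0.524 [-0.0873  0.0617]
1.047 [ 0.0003 -0.0067]
[ 0.1904 -0.5422  0.4039] [-3.1397 -0.0001  0.3378]
```

Request:
jog_arm --plan "0.02,-0.014,0,0.01;0.06,-0.042,0,0.02;0.1,-0.07,0,0.04;0.14,-0.098,0,0.06;0.18,-0.125,0,0.08;0.22,-0.15,0,0.1;0.26,-0.18,0,0.12;0.3,-0.205,0,0.13;0.34,-0.233,0,0.15;0.38,-0.26,0,0.16;0.42,-0.29,0,0.17;0.46,-0.317,0,0.18;0.5,-0.345,0,0.19;0.53,-0.365,0,0.2;0.55,-0.379,0,0.215;0.56,-0.386,0,0.215;0.56,-0.386,0,0.215;0.56,-0.386,0,0.215" --aperture 1.0

```text
time: 1.9
tcp_pos: [0.5903, 0.0066, 0.4043]
ee_rot: [3.141, 0.002, 0.123]
ft_force: [0.6, 1.0, -0.6]
width: 1.001
grasp_force: 0.0
```

Run:
```python
from h import *
T=wristT();im=cam.get_image("wrist");s=readout.state();print(s['tcp_pos'],s['ee_rot'],s['joint_pos'])
cv2.imwrite("pics/w1.png",im)
g=cv2.cvtColor(im,cv2.COLOR_BGR2GRAY);m=(g<50).astype(np.uint8);n,l,st,c=cv2.connectedComponentsWithStats(m)
for i in range(1,n):
    if st[i,4]>200:print(st[i],c[i],ray("wrist",c[i],.19,T))
```

```text
[0.5902 0.0062 0.4045] [3.1411 0.0014 0.1221] [-0.0607  0.3284  1.4739 -0.0008  1.3406  1.3881]
[479   0  98  36 925] [516.8659  10.4476] [ 0.7085 -0.057   0.19  ]
[ 292  198   48  126 3856] [315.8519 259.0275] [0.5971 0.0073 0.19  ]
[ 55 246  34  29 784] [ 71.5281 259.9401] [0.5829 0.1185 0.19  ]
[    0   312   640   168 46701] [319.4918 428.0748] [ 0.5029 -0.0063  0.19  ]
[295 330  43  30 751] [315.9361 348.2823] [0.5505 0.0015 0.19  ]
```

View pics/w1.png

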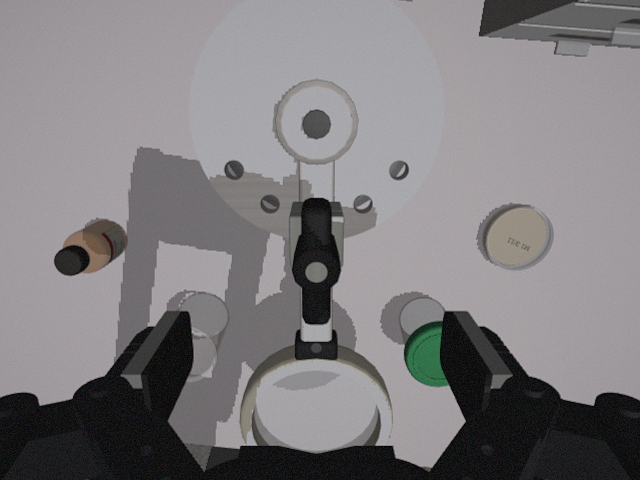

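The wing is centred between the fingers at column 316, and its hub sits at (316,270), which matches the fit. I'll descend and grip it.

Request:
jog_arm --plan "0,0,0.02,0;0,0,0.045,0;0.001,0,0.062,0;0.001,0,0.07,0;0.001,0,0.07,0;0.001,0,0.07,0" --aperture 1.0

```text
time: 2.55
tcp_pos: [0.592, 0.0067, 0.3355]
ee_rot: [3.141, -0.001, 0.122]
ft_force: [0.4, -0.5, -0.3]
width: 1.002
grasp_force: 0.0
```

Request:
jog_arm --plan "0,0,0,0;0,0,0,0;0,0,0,0;0,0,0,0;0,0,0,0;0,0,0,0;0,0,0,0;0,0,0,0" --aperture 0.0 --squeeze 60

```text
time: 3.35
tcp_pos: [0.5921, 0.0073, 0.3353]
ee_rot: [3.141, -0.001, 0.123]
ft_force: [-1.4, -0.4, 6.0]
width: 0.213
grasp_force: 58.7
```

Request:
jog_arm --plan "0,0,-0.003,0;0,0,-0.006,0;0,0,-0.009,0;0,0,-0.012,0;0,0,-0.0145,0;0,0,-0.0145,0;0,0,-0.0145,0" --squeeze 80

```text
time: 4.05
tcp_pos: [0.5919, 0.0073, 0.349]
ee_rot: [3.142, 0.0, 0.123]
ft_force: [3.3, -2.2, -10.2]
width: 0.201
grasp_force: 78.5
```

Run:
```python
from h import *
T=wristT();im=cam.get_image("wrist");cv2.imwrite("pics/w2.png",im)
```

```text
(no output)
```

View pics/w2.png

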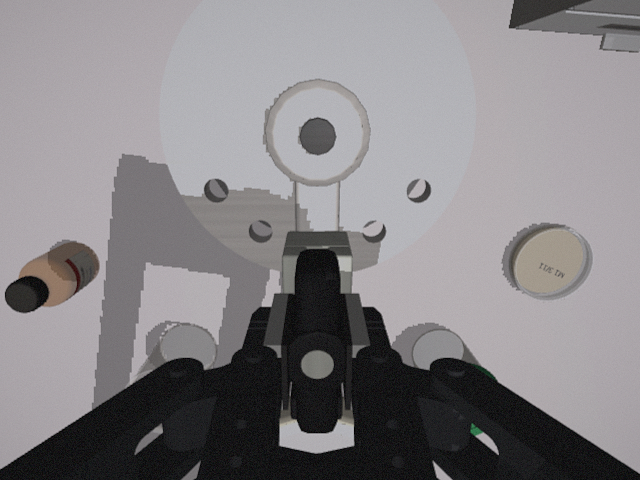

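The wing is held between the pads and lifted about 13.7 mm. The 10 N load matches the spring in its out position, so I'll twist counterclockwise, which is negative about the tool's z.

Request:
jog_arm --plan "0,0,0,-0.1;0,0,0,-0.2;0,0,0,-0.3;0,0,0,-0.4;0,0,0,-0.5;0,0,0,-0.6;0,0,0,-0.7;0,0,0,-0.8;0,0,0,-0.9;0,0,0,-1.0;0,0,0,-1.1;0,0,0,-1.2;0,0,0,-1.25;0,0,0,-1.25;0,0,0,-1.25"

```text
time: 5.6
tcp_pos: [0.5915, 0.0078, 0.3489]
ee_rot: [-3.14, -0.001, 1.372]
ft_force: [1.9, -0.0, -10.0]
width: 0.2
grasp_force: 78.4
```

Request:
jog_arm --plan "0,0,0.001,0;0,0,0.002,0;0,0,0.002,0;0,0,0.002,0"

```text
time: 6.0
tcp_pos: [0.5915, 0.0077, 0.3476]
ee_rot: [-3.141, -0.0, 1.373]
ft_force: [-0.7, 1.6, -3.7]
width: 0.199
grasp_force: 79.3
```

Request:
jog_arm --plan "0,0,0,0;0,0,0,0;0,0,0,0;0,0,0,0;0,0,0,0;0,0,0,0" --aperture 1.0

```text
time: 6.6
tcp_pos: [0.5921, 0.0073, 0.3474]
ee_rot: [3.141, 0.0, 1.373]
ft_force: [-0.6, 0.3, 0.2]
width: 1.002
grasp_force: 0.0
```

Request:
jog_arm --plan "0,0,-0.02,0;0,0,-0.05,0;0,0,-0.07,0;0,0,-0.07,0;0,0,-0.07,0"

```text
time: 7.1
tcp_pos: [0.5919, 0.0074, 0.4173]
ee_rot: [3.141, -0.0, 1.373]
ft_force: [0.3, 0.3, -0.3]
width: 0.998
grasp_force: 0.0
```

Run:
```python
from h import *
T=wristT();im=cam.get_image("wrist");s=readout.state();print(s['tcp_pos'],s['ee_rot'],s['joint_pos'])
cv2.imwrite("pics/w3.png",im)
```

```text
[0.5916 0.0074 0.4163] [-3.1403  0.0002  1.3727] [-0.0589  0.3219  1.4529 -0.      1.3681  0.1392]
```

View pics/w3.png

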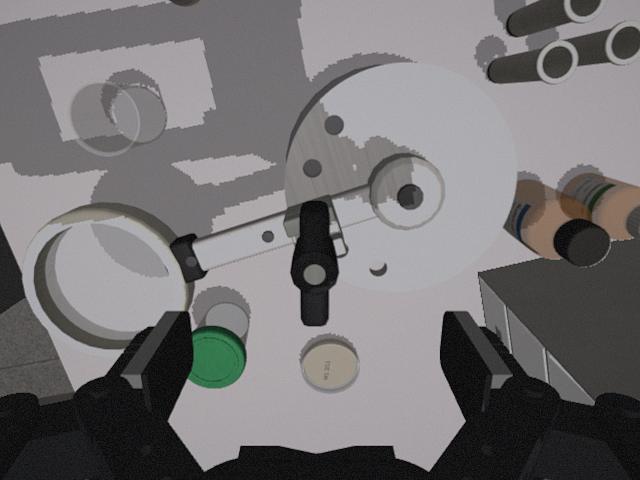

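The wing now stands across the arm and stays out, with its hub at (315,272). The arm hasn't moved. Next I'll go to the bar.

Request:
jog_arm --plan "0,0,0,0.14;-0.005,-0.01,0,0.28;-0.01,-0.02,0,0.42;-0.015,-0.03,0,0.56;-0.02,-0.045,0,0.7;-0.022,-0.065,0,0.84;-0.022,-0.065,0,0.98;-0.022,-0.065,0,1.12;-0.022,-0.065,0,1.25;-0.022,-0.065,0,1.25;-0.022,-0.065,0,1.25;-0.022,-0.065,0.03,1.25;-0.022,-0.065,0.06,1.25;-0.022,-0.065,0.09,1.25;-0.022,-0.065,0.1,1.25;-0.022,-0.065,0.1,1.25"

```text
time: 8.75
tcp_pos: [0.5232, -0.0014, 0.3155]
ee_rot: [-3.141, 0.004, 0.124]
ft_force: [-0.2, -0.2, 0.4]
width: 1.007
grasp_force: 0.0
```

Run:
```python
from h import *
im=cam.get_image("wrist");s=readout.state();print(s['tcp_pos'],s['ee_rot'])
cv2.imwrite("pics/w4.png",im)
```

```text
[ 0.524  -0.0014  0.3169] [-3.1413  0.0014  0.1238]
```

View pics/w4.png

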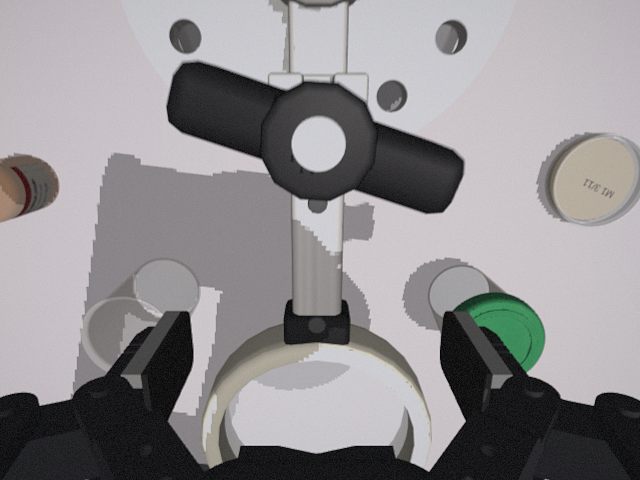

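The bar is centred between the fingers at column 317, and the wing is across the arm and clear of the camera. I'll descend and grip the bar.

Request:
jog_arm --plan "0,0,0.015,0;0,0,0.03,0;0,0,0.042,0;0,0,0.05,0;0,0,0.05,0;0,0,0.05,0"

```text
time: 9.4
tcp_pos: [0.5242, -0.0014, 0.2676]
ee_rot: [3.141, -0.001, 0.123]
ft_force: [-0.1, -0.3, 0.5]
width: 1.001
grasp_force: 0.0
```

Request:
jog_arm --plan "0,0,0,0;0,0,0,0;0,0,0,0;0,0,0,0;0,0,0,0;0,0,0,0;0,0,0,0" --aperture 0.0 --squeeze 40

```text
time: 10.1
tcp_pos: [0.5239, -0.0014, 0.2676]
ee_rot: [3.142, -0.0, 0.123]
ft_force: [-1.5, -0.8, 4.3]
width: 0.246
grasp_force: 41.5
```

Run:
```python
from h import *
s=readout.state();p=s['tcp_pos'];y=s['ee_rot'][2];print(p,y,s['ft_force'],s['joint_pos'])
c=np.array([.6526,.0149]);v=p[:2]-c;r=np.hypot(*v);a0=np.arctan2(-v[1],-v[0]);print("r",r,"ang",a0)
Rt=np.array([[np.cos(y),np.sin(y)],[np.sin(y),-np.cos(y)]])
for a in np.r_[np.arange(.06,1.03,.06),1.047]:
    q=c-r*np.array([np.cos(a0+a),np.sin(a0+a)]);print(round(a,3),(q-p[:2])@Rt)
```

```text
[ 0.5239 -0.0014  0.2676] 0.12277756904685111 [-1.5426 -0.7931  4.3123] [-0.0833  0.3827  1.7925  0.      0.966   1.3647]
r 0.12969353990066027 ang 0.12615233156328323
0.06 [0.0003 0.0078]
0.12 [0.001  0.0155]
0.18 [0.0022 0.0232]
0.24 [0.0038 0.0308]
0.3 [0.0059 0.0383]
0.36 [0.0085 0.0457]
0.42 [0.0115 0.0528]
0.48 [0.0149 0.0598]
0.54 [0.0187 0.0666]
0.6 [0.0229 0.0732]
0.66 [0.0275 0.0794]
0.72 [0.0325 0.0854]
0.78 [0.0378 0.0911]
0.84 [0.0435 0.0964]
0.9 [0.0494 0.1014]
0.96 [0.0557 0.1061]
1.02 [0.0622 0.1103]
1.047 [0.0652 0.1121]
```

Request:
jog_arm --plan "0.0003,0.0078,0,-0.06;0.001,0.0155,0,-0.12;0.0022,0.0232,0,-0.18;0.0038,0.0308,0,-0.24;0.0059,0.0383,0,-0.3;0.0085,0.0457,0,-0.36;0.0115,0.0528,0,-0.42;0.0149,0.0598,0,-0.48;0.0187,0.0666,0,-0.54;0.0229,0.0732,0,-0.6;0.0275,0.0794,0,-0.66;0.0325,0.0854,0,-0.72;0.0378,0.0911,0,-0.78;0.0435,0.0964,0,-0.84;0.0494,0.1014,0,-0.9;0.0557,0.1061,0,-0.96;0.0622,0.1103,0,-1.02;0.0652,0.1121,0,-1.047;0.0652,0.1121,0,-1.047;0.0652,0.1121,0,-1.047"

```text
time: 12.1
tcp_pos: [0.6024, -0.105, 0.2676]
ee_rot: [3.141, 0.001, 1.17]
ft_force: [-1.2, -0.8, 4.3]
width: 0.245
grasp_force: 41.6
```

Run:
```python
from h import *
im=cam.get_image("wrist");s=readout.state();p=s['tcp_pos'];print(p,s['ee_rot'],s['ft_force'])
v=p[:2]-[.6526,.0149];print("ang",np.arctan2(-v[1],-v[0])-.1224)
t=cam.get_image("top");cv2.imwrite("pics/t5.png",np.hstack([cv2.resize(im,(400,300)),cv2.resize(t[130:310,220:460],(400,300))]))
cv2.imwrite("pics/top5.png",t)
```

```text
[ 0.6024 -0.105   0.2676] [3.1411 0.0008 1.1702] [-2.4418 -1.6664  4.8881]
ang 1.0515565515871217
```

View pics/t5.png

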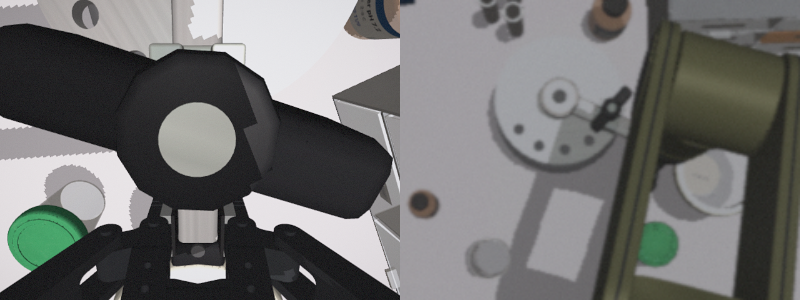

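Run:
```python
from h import *
for uv in((370,160),(378,162),(500,157)):print(ray("top",uv,0)[:2],ray("top",uv,.1)[:2],ray("top",uv,.2)[:2])
for uv in((248,210),(302,155),(205,150)):print(ray("scene",uv,0)[:2],ray("scene",uv,.2)[:2])
```

```text
[ 0.7372 -0.1089] [ 0.7152 -0.0968] [ 0.6931 -0.0848]
[ 0.7331 -0.1272] [ 0.7114 -0.1134] [ 0.6897 -0.0997]
[ 0.7513 -0.4076] [ 0.7279 -0.3676] [ 0.7045 -0.3276]
[ 0.7863 -0.1593] [0.6425 0.0287]
[ 0.7745 -0.4388] [ 0.634  -0.1743]
[ 1.049  -0.3377] [ 0.8332 -0.1009]
```

Request:
jog_arm --plan "0,0,0,0;0,0,0,0;0,0,0,0;0,0,0,0;0,0,0,0" --aperture 0.6

```text
time: 12.7
tcp_pos: [0.6023, -0.1046, 0.267]
ee_rot: [-3.141, -0.0, 1.17]
ft_force: [0.1, -0.2, 0.4]
width: 0.606
grasp_force: 0.0
```

Request:
jog_arm --plan "0,0,-0.02,0;0,0,-0.05,0;0,0,-0.09,0;0,0,-0.13,0;0,0,-0.15,0;0,0,-0.15,0;0,0,-0.15,0"

```text
time: 13.4
tcp_pos: [0.6021, -0.1046, 0.4171]
ee_rot: [3.141, -0.0, 1.17]
ft_force: [-0.2, -0.2, -0.9]
width: 0.599
grasp_force: 0.0
```

Run:
```python
from h import *
T=wristT();im=cam.get_image("wrist");s=readout.state();p=s['tcp_pos'];y=s['ee_rot'][2];print(p,s['ee_rot'])
cv2.imwrite("pics/w6.png",im)
q=np.array([.6526,.0149])-.062*np.array([np.cos(1.17),np.sin(1.17)])
print(q,np.array([[np.cos(y),np.sin(y)],[np.sin(y),-np.cos(y)]]).T@(q-p[:2]))
g=cv2.cvtColor(im,cv2.COLOR_BGR2GRAY)
for uv in((315,150),(315,250)):print(ray("wrist",uv,.202,T))
```

```text
[ 0.6018 -0.1045  0.416 ] [-3.1394  0.0003  1.1698]
[ 0.6284 -0.0422] [0.0678 0.0002]
[ 0.6241 -0.053   0.202 ]
[ 0.6064 -0.0946  0.202 ]
```

View pics/w6.png

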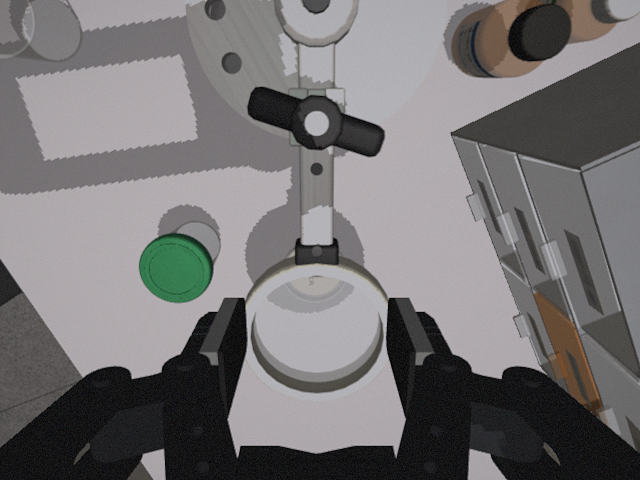

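The dish is visible under the lens at (317,287). The wing hub is at (317,123), as predicted. I'll move over it, turn to the wing's heading and descend.

Request:
jog_arm --plan "0.02,0,0,-0.14;0.04,0,0,-0.28;0.06,0,0,-0.42;0.068,0,0,-0.56;0.068,0,0,-0.7;0.068,0,0,-0.84;0.068,0,0,-0.98;0.068,0,0,-1.12;0.068,0,0,-1.25;0.068,0,0,-1.25;0.068,0,0.02,-1.25;0.068,0,0.045,-1.25;0.068,0,0.062,-1.25;0.068,0,0.07,-1.25;0.068,0,0.07,-1.25;0.068,0,0.07,-1.25" --aperture 0.6

```text
time: 15.05
tcp_pos: [0.6291, -0.0421, 0.3473]
ee_rot: [3.142, -0.0, 2.419]
ft_force: [1.3, -0.2, 0.4]
width: 0.599
grasp_force: 0.0
```

Request:
jog_arm --plan "0,0,0,0;0,0,0,0;0,0,0,0;0,0,0,0;0,0,0,0;0,0,0,0;0,0,0,0" --aperture 0.0 --squeeze 80

```text
time: 15.75
tcp_pos: [0.6288, -0.0426, 0.3488]
ee_rot: [-3.141, 0.002, 2.42]
ft_force: [-2.1, -2.8, 5.5]
width: 0.195
grasp_force: 78.2
```

Request:
jog_arm --plan "0,0,-0.001,0;0,0,-0.0015,0;0,0,-0.0015,0.1;0,0,-0.0015,0.2;0,0,-0.0015,0.3;0,0,-0.0015,0.4;0,0,-0.0015,0.5;0,0,-0.0015,0.6;0,0,-0.0015,0.7;0,0,-0.0015,0.8;0,0,-0.0015,0.9;0,0,-0.0015,1.0;0,0,-0.0015,1.1;0,0,-0.0015,1.2;0,0,-0.0015,1.25;0,0,-0.0015,1.25;0,0,-0.0015,1.25"

```text
time: 17.45
tcp_pos: [0.6283, -0.0423, 0.3468]
ee_rot: [-3.138, 0.002, 1.171]
ft_force: [-0.3, -3.9, -9.9]
width: 0.191
grasp_force: 78.4
```

Request:
jog_arm --plan "0,0,0.002,0;0,0,0.004,0;0,0,0.006,0;0,0,0.008,0;0,0,0.01,0;0,0,0.01,0;0,0,0.01,0"

```text
time: 18.15
tcp_pos: [0.6283, -0.0422, 0.3385]
ee_rot: [-3.14, 0.001, 1.17]
ft_force: [-3.2, -5.4, -8.4]
width: 0.188
grasp_force: 78.8
```

Request:
jog_arm --plan "0,0,0,0;0,0,0,0;0,0,0,0;0,0,0,0;0,0,0,0;0,0,0,0" --aperture 0.6

```text
time: 18.75
tcp_pos: [0.629, -0.0419, 0.339]
ee_rot: [3.141, -0.0, 1.17]
ft_force: [0.8, 0.0, -0.7]
width: 0.6
grasp_force: 0.0
```

Request:
jog_arm --plan "0,0,-0.02,0;0,0,-0.05,0;0,0,-0.08,0;-0.03,0,-0.08,0;-0.06,0,-0.08,0;-0.068,0,-0.08,0;-0.068,0,-0.08,0;-0.068,0,-0.08,0"

```text
time: 19.55
tcp_pos: [0.6025, -0.1043, 0.4185]
ee_rot: [-3.141, -0.001, 1.169]
ft_force: [1.3, -0.6, -0.3]
width: 0.596
grasp_force: 0.0
```

Run:
```python
from h import *
im=cam.get_image("wrist");s=readout.state();print(s['tcp_pos'],s['ee_rot'])
t=cam.get_image("scene");cv2.imwrite("pics/s7.png",np.hstack([cv2.resize(im,(400,300)),cv2.resize(t[180:360,190:430],(400,300))]))
T=wristT();g=cv2.cvtColor(im,cv2.COLOR_BGR2GRAY);m=(g<50).astype(np.uint8);n,l,st,c=cv2.connectedComponentsWithStats(m)
for i in range(1,n):
    if st[i,4]>300:print(st[i],c[i])
```

```text
[ 0.6027 -0.104   0.4185] [-3.1413 -0.0008  1.1701]
[ 507    0   63   62 2797] [538.5602  33.187 ]
[ 290   52   49  135 3154] [312.5365 119.0739]
[  0 258  23  49 585] [  7.3402 285.3368]
[    0   298   640   182 52745] [317.7488 422.7448]
```

View pics/s7.png

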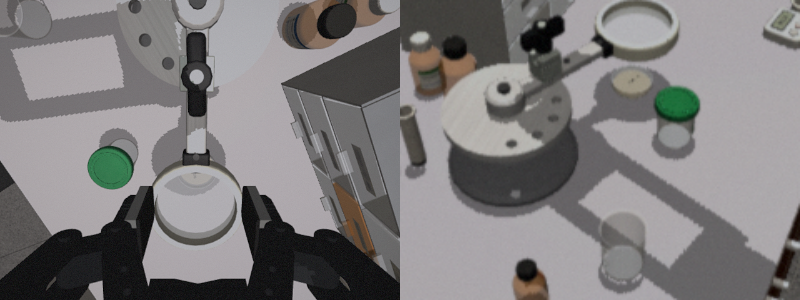

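The wing is back along the arm, with its hub at (197,77) in the left half. The lens stands over the dish and the cup hasn't moved. I'll check the plunger height in the scene view against the start picture, where the pin was home.

Run:
```python
from h import *
cv2.imwrite("pics/scene8.png",cam.get_image("scene"))
c=cam.get_calibration("scene");Ti=np.linalg.inv(c["T"])
def proj(p):
    q=c["K"]@(Ti@[*p,1])[:3];return q[:2]/q[2]
out=[]
for f,xy in(("scene0",(.591,.0073)),("scene8",(.6284,-.0422))):
    g=cv2.cvtColor(cv2.imread(f"pics/{f}.png"),cv2.COLOR_BGR2GRAY)
    P=proj((*xy,.180));m=np.zeros_like(g);x,y=map(int,P);w=26
    m[y-w:y+w,x-w:x+w]=(g[y-w:y+w,x-w:x+w]<60)
    n,l,st,ce=cv2.connectedComponentsWithStats(m)
    i=1+np.argmax(st[1:,4]);print(f,"pred home",P,"pred +10mm",proj((*xy,.190)),"blob",st[i],ce[i])
    out.append(cv2.resize(cv2.imread(f"pics/{f}.png")[y-40:y+40,x-40:x+40],(400,400),interpolation=cv2.INTER_CUBIC))
cv2.imwrite("pics/cmp.png",np.hstack(out))
```

```text
scene0 pred home [278.6567 219.0989] pred +10mm [278.321  215.0964] blob [264 212  31  22 417] [279.2254 221.6091]
scene8 pred home [274.3451 198.4686] pred +10mm [273.9911 194.499 ] blob [262 189  27  26 367] [274.7956 201.2207]
```

View pics/cmp.png

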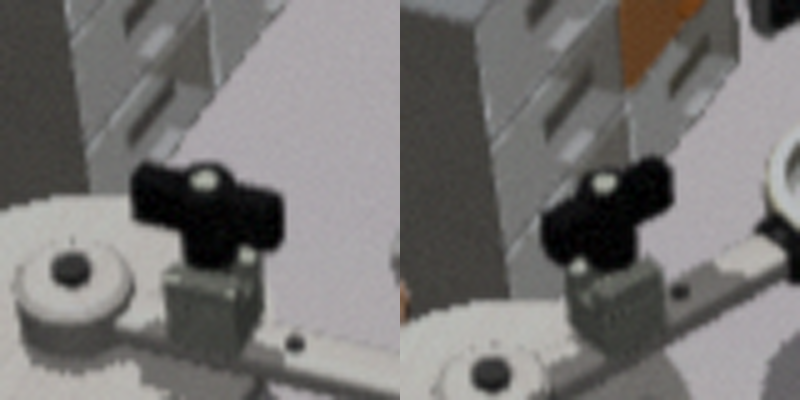

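In both crops the black wing sits at the same height over its housing. The blob centre lies 2.5 px below the predicted home position at the start and 2.75 px below it now. A pin resting on solid plate would show about 4 px higher, so the pin is fully home.

```bash
python3 -c "
from bench import env, cam, readout
print(env.hand_in())"
```

```text
the job is handed in; nothing more can be done
None
```

The magnifier now stands over the petri dish, locked at the +1.047 rad station with its pin home by the camera check; the dish and samples look unmoved, the gripper is clear of everything, and I handed the job in at about 20 s of the 62 s allowed.

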